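Set up and level a gel casting plate

TASK

Get the gel casting plate ready for pouring: turn the black dial on its front strip until the white pointer line is at the one long, broad scale mark. Then take hold of the plate's steel levelling foot, press it all the way down against its spring and turn it until the bubble of the spirit level lies midway between its two black rings. Finish still holding the foot pressed fully down with the bubble centred; leave the other things on the bench where they stand.

Things in the scene. Friction and masses are not known exactly. Their poses are not given: they have to be found in the camera images.
- caster: Gel casting unit, fixed: white base 260 (x) x 360 (y) mm. Origin: centre of its underside on the bench; front (-x) faces the robot, z up. Grey front strip 75 mm deep, top at z 66 mm, dial at (-95, 110) mm. Behind it an aluminium plate (x -50 to 130, y -170 to 170, top z 70 to 78 mm) hinged at its +y end; clear tray with white comb on it (x 0 to 80, y 0 to 120, to z 105); foot near its -y end.
- dial (a joint): Angle of the dial in rad. 0: the white pointer line points to the unit's front (-x); grows clockwise seen from above, up to 4.2. The long broad scale mark is at 2.4 rad; the other marks are small, 0.36 rad apart. Starts between 1.0 and 1.7; light friction, stays where it is left.
- dial_grip (a point): Point on the dial's axis, halfway up its grip bar (92 mm above the bench). Turns with the dial: its x axis runs along the bar, the pointer is on the -x half, z up. Bar 46 mm long, 14 mm thick, top 12 mm above and bottom 17 mm below this point; under it a disc of radius 27 mm.
- foot: Steel levelling foot, a screw head on the plate at unit (0, -130) mm. Origin on its upright axis 75 mm above the bench when up, level with the plate's top; z up, turns with the screw. Flat skirt of radius 28 mm from 2 to 10 mm above the origin; on it a round knurled grip, diameter 36 mm, from 10 to 40 mm above. Turning it counter-clockwise from above lowers this end of the plate, clockwise raises it, 1.2 mm per rad.
- foot_top (a point): Centre of the foot grip's flat top, 40 mm above the foot's origin. Pressing the foot (on grip or skirt) pushes this end of the plate 5 mm down onto a firm stop; a spring lifts it when let go (about 3 N to start, 5 N to hold down). Light turning friction, stays where left. At the start the foot stands 0.5 to 1.4 rad clockwise of level; it can turn over 2 rad counter-clockwise.
- press (a joint): Tilt of the plate against its spring, rad: 0 when the foot is up, 0.0164 when it is pressed fully down on its stop (5 mm at the foot).
- bubble (a joint): Place of the bubble along the vial, m: 0 midway between the rings, positive towards the foot's end, limits -0.03 and 0.03. It goes to the higher end and settles in about 1 s. With the foot up it lies at the foot's end (+0.03) whatever the screw's angle; with the foot fully down it moves about 0.016 m per rad of the foot's turn, counter-clockwise (from above) towards smaller values.
- vial_mid (a point): Top of the spirit level's vial, midway between its two black rings. The grey level, 170 mm long, 26 mm wide, lies along the unit's y on the rear of the plate; vial 18 mm thick, white bubble 19 mm long, rings 29 mm apart.
- jar: Bystander: capped jar, 40 mm wide, 55 mm tall, on the bench in front of the unit; origin at the centre of its underside, as for all bystanders.
- bottle: Bystander: green bottle, 64 mm wide, 140 mm tall, behind the unit's +y end.
- tipbox: Bystander: grey tip box 85 x 120 x 60 mm on the bench.
- beaker: Bystander: glass beaker, 70 mm wide, 90 mm tall, on the bench.
- rack: Bystander: white tube rack 90 x 170 x 45 mm on the bench.
- block: Bystander: aluminium tube block 30 x 50 x 18 mm, loose on the unit's front strip, between the dial and the foot.
- tube: Bystander: small capped jar, 32 mm wide, 50 mm tall, on the bench.

How it is judged (in metres and radians):
On the way, in this order (a step that is already met when the one before it is completed fails the run):
1. the dial's pointer is at the long mark (value of joint dial between 2.25 and 2.55 rad), for 0.2 s.
2. the foot is held pressed fully down and the bubble is centred (value of joint press above 0.0145 rad and value of joint bubble between -0.0035 and 0.0035 m and contact force between the fingers and foot above 1 N), for 0.3 s.
At the end, for the whole second after the job is handed in: The dial is within 0.15 rad of the long mark (2.4 rad); the fingers are on the foot (over 1 N) and hold it down within 0.6 mm of its stop (press over 0.0145 rad); the bubble is within 3.5 mm of the middle and still (under 5 mm/s) (all of step 1 and all of step 2 and velocity of joint bubble between -0.005 and 0.005 m/s); the arm keeps its last pose, push and grip.
It fails at once if a bystander is moved by more than 30 mm or tipped (distance of any of jar, bottle, tipbox, beaker, rack, block, tube from where it was at the start of the episode above 0.03 m or angle between any of jar, bottle, tipbox, beaker, rack, block, tube's own z axis and vertical above 0.4 rad).
It also fails if it takes over 45 s, if anything falls off the work surface, if the arm or the gripper's body presses on something with over 40 N, if the wrist force passes 120 N, or if a joint passes its speed limit or range.

ROBOT

A 6-joint arm with a two-finger parallel gripper is mounted at the origin on the work surface. World frame = base frame: x ahead of the robot, y to its left, z up, the work surface at z = 0. Lengths are in mm, angles in rad, forces in N, time in s.
With the tool pointing down it reaches from about 275 to 1000 mm from the base axis. Payload 8.4 kg.
Tool frame: the origin (TCP) lies where the fingers leave the gripper's body, on its centre line; the fingertips stand 73 mm ahead of it and the grasp point (between the pads) lies 54 mm ahead of it (grip_point_offset is the distance from the TCP to the grasp point, in mm); z points along the fingers, y is the direction in which the jaws open and shut (so a half turn about z gives the same grasp; the last joint's range is limited). The gripper opens to 85 mm and grips with 20 to 120 N. Pads are 22 mm wide; open, the fingers measure 114 mm over their backs; the gripper's body (76 mm by 85 mm) begins 54 mm behind the grasp point. The pads swing forward as they close: fully open they stand 13 mm farther back than shut.
Start: joints at [-1.24, 0.353, 1.633, -0, 1.155, -0.002], TCP at [204.18, -590.711, 303.881] pointing down, gripper open.
Joint ranges: [-2.63, 2.63], [-0.92, 2.1], [0.06, 2.66], [-1.3, 4.44], [0, 2.69], [-3.02, 3.02]. Speed limits (rad/s): [2.22, 2.22, 2.79, 3.14, 3.14, 3.14].

INTERFACE

Orientations are given as [roll, pitch, yaw] about the fixed x, y, z axes, in that order (R = Rz(yaw) Ry(pitch) Rx(roll)).
In Python, from rig import sense, grab_frame, sign_off, grip_point_offset gives the robot as it stands. The module is installed in compiled form; this text tells all that it offers.
- The arm moves only by the tool drive_tool, never from a script. Its argument "targets" is one flat list of numbers, 7 for each row, row after row: the shift along the tool's x, y, z in m, then the turn, a rotation vector about the tool's x, y, z in rad, then the opening, from 0 (shut) to 1 (fully open). In form: [tx, ty, tz, wx, wy, wz, grip, tx, ty, tz, wx, wy, wz, grip, ...]. A call has 1 to 12 rows; each row is the pose to reach, as a shift and turn from the pose commanded when the call began, along the tool's axes at that moment; what a row does not reach only later rows make up. A row lasts 1/12 s, in which the tool goes at most 41.7 mm and 7.16 degrees, less where a joint would pass 70% of its speed; a pose out of reach is approached as far as the arm can. A call with a gripper value outside its range is refused whole. The fingers move at their own pace and stop on an object; "force" is the grip in N (left out, the last holds). Time passes only in rows, so rows that repeat a pose let the fingers close. It gives the time, the measured TCP pose, the force and the opening at its end, in the units of the state.
- sense(): the state, without advancing time (a new reading comes with each control period).
- grab_frame(name): name is "side" or "top"; returns a dict with "color" (384x512x3 uint8, blue, green, red), "vertical_fov" (degrees; the focal length in pixels is half the picture's height over the tangent of half this angle, whatever the lens; pixels are square), "cx", "cy" (the principal point, pixels), "world_from_camera" (4x4, takes a point from camera to world coordinates). Camera axes: x right, y down, z forward; pixel columns grow to the right and rows downward; lengths in mm; the calibration is good to about 2 mm. A picture is of the moment at which its call begins. There is no depth.
- sign_off(): hands the job in, once; it reports no verdict.
The state is a dict: "clock": time; "qpos": joint angles; "qvel": joint speeds; "joint_efforts": joint torques, N m; "eef_pos": TCP position; "tcp_rot": TCP orientation; "contact_force": force on the tool from outside, world axes, zero at the start; "wrist_torque": the same for the moment, N m; "opening": opening from 0.0 (shut) to 1.0 (fully open).
Only numpy, scipy, OpenCV 4.12 (cv2) and the standard library are available. Lean on these libraries where they do the work, as an engineer would, in place of code of your own. Each camera call takes 0.05 s, during which the arm holds its last target. There are 200 camera calls.

## Working session

There is one attempt and no reset: what is moved stays moved. The work goes in short steps, Python scripts to look and compute and a tool call to move; the robot and the scene stay as the last step left them, time stands still between calls to the robot, and variables do not carry over. Pictures are saved under pics/ and viewed, about 8 in all and at most 12, crops included, and the job is handed in when it is done.

Besides the shell and the picture viewer there is one more tool, called after ">>>" as a command line: name --argument value ..., lists and objects as JSON in quotes. drive_tool: Moves the arm, as the interface text tells. Its arguments: {"type":"object","properties":{"targets":{"type":"array"},"force":{"type":"number"}},"required":["targets"]}

```bash
mkdir -p pics; cat > h.py <<'E'
import numpy as np, cv2
from rig import sense, grab_frame, sign_off, grip_point_offset
def cam(f):
    h=f["color"].shape[0]; return h/2/np.tan(np.radians(f["vertical_fov"])/2), f["cx"], f["cy"], np.array(f["world_from_camera"])
def ray(f,u,v,z):
    k,cx,cy,T=cam(f); d=T[:3,:3]@np.array([(u-cx)/k,(v-cy)/k,1]); o=T[:3,3]
    return o+d*(z-o[2])/d[2]
def proj(f,p):
    k,cx,cy,T=cam(f); q=np.linalg.inv(T)@np.append(p,1); return k*q[0]/q[2]+cx, k*q[1]/q[2]+cy
E
python3 - <<'E'
from h import *
for n in("top","side"):
    f=grab_frame(n); print(n,cam(f)); np.save(n+".npy",f,allow_pickle=True)
    cv2.imwrite(f"pics/{n}0.png",cv2.resize(f["color"],(800,600),interpolation=cv2.INTER_CUBIC))
print(sense(),grip_point_offset)
E
```

```text
top (np.float64(469.33806847106155), 260.3958234409739, 182.73718366381766, array([[ 1.54563749e-02, -9.94686229e-01,  1.01786083e-01,
         4.36032078e+02],
       [-9.99836623e-01, -1.63295349e-02, -7.75070351e-03,
        -2.12284117e+00],
       [ 9.37163743e-03, -1.01649655e-01, -9.94776115e-01,
         1.29061502e+03],
       [ 0.00000000e+00,  0.00000000e+00,  0.00000000e+00,
         1.00000000e+00]]))
side (np.float64(495.08577601872645), 255.71345351729133, 194.4516801042092, array([[-8.96773339e-01, -3.36078378e-01,  2.87834853e-01,
         1.60348116e+02],
       [-4.42235046e-01,  6.58633601e-01, -6.08793844e-01,
         8.42957464e+02],
       [ 1.50247422e-02, -6.73240747e-01, -7.39270690e-01,
         1.11581841e+03],
       [ 0.00000000e+00,  0.00000000e+00,  0.00000000e+00,
         1.00000000e+00]]))
{'clock': 0.1, 'qpos': array([-1.24037508e+00,  3.53576052e-01,  1.63405857e+00, -4.06320398e-05,
        1.15520638e+00, -2.38307488e-03]), 'qvel': array([-0.00159873, -0.00165527, -0.00136073,  0.00063558,  0.00040633,
        0.00047516]), 'joint_efforts': array([-2.52651298e-04, -6.06356335e+01, -3.42817748e+01, -8.55140888e-05,
        3.77841963e-03,  2.43363968e-05]), 'eef_pos': array([ 204.0750284 , -590.38616744,  303.23898347]), 'tcp_rot': array([-3.14034422e+00,  3.41778456e-05,  3.32820772e-01]), 'contact_force': array([ 0.79359484, -0.6691042 , -0.26589895]), 'wrist_torque': array([-0.01511138, -0.00614952,  0.04584933]), 'opening': 1.0035081489350668} 53.900000000000006
```

View pics/top0.png

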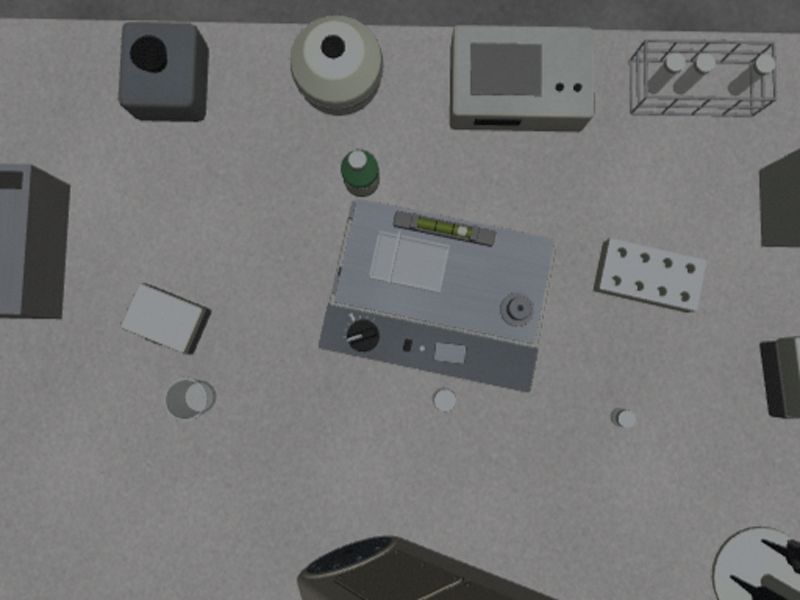

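View pics/side0.png

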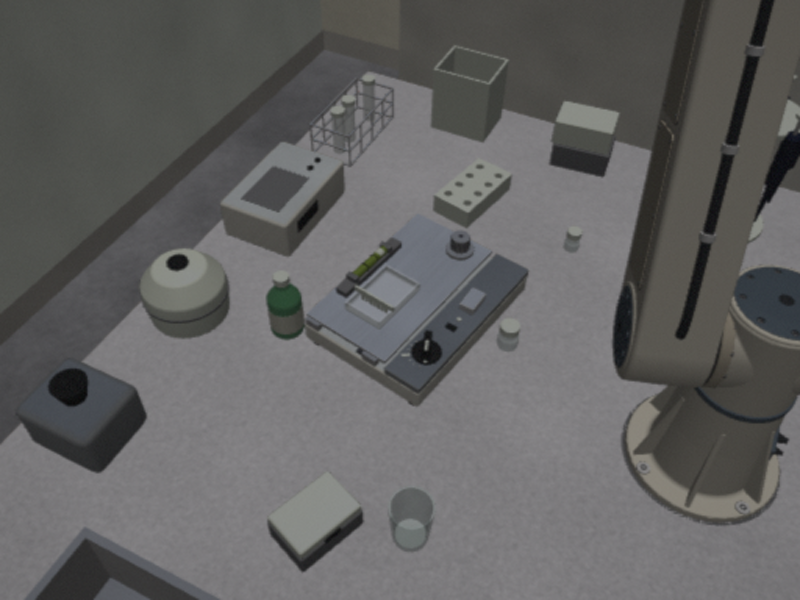

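The top view shows the dial at (362,336), the foot at (518,308), the block at (450,353), the jar at (445,400), and the level with its bubble at (462,230). The unit is yawed slightly. Next I'll measure these precisely.

```bash
python3 - <<'E'
from h import *
f=grab_frame("top"); c=f["color"]; s=1.5625
# front strip contour: darker bluish
hsv=cv2.cvtColor(c,cv2.COLOR_BGR2HSV)
def mean(u,v): return c[int(v/s),int(u/s)], hsv[int(v/s),int(u/s)]
for p in [(490,370),(425,290),(362,330),(250,450)]: print(p,mean(*p))
g=cv2.cvtColor(c,cv2.COLOR_BGR2GRAY)
# dial disc dark
m=(g<45).astype(np.uint8); m[:, :int(330/s)]=0; m[:, int(400/s):]=0; m[:int(310/s)]=0; m[int(360/s):]=0
n,l,st,ce=cv2.connectedComponentsWithStats(m); print(st,ce)
v,u=np.nonzero(m); 
a=cv2.resize(c[int(300/s):int(375/s),int(325/s):int(470/s)],None,fx=8,fy=8,interpolation=cv2.INTER_CUBIC)
a=cv2.convertScaleAbs(a,alpha=1.6); 
b=cv2.resize(c[int(205/s):int(335/s),int(390/s):int(560/s)],None,fx=7,fy=7,interpolation=cv2.INTER_CUBIC)
b=cv2.convertScaleAbs(b,alpha=1.4); print(a.shape,b.shape)
cv2.imwrite("pics/a.png",a); cv2.imwrite("pics/b.png",b[:600,:800])
print(int(300/s),int(325/s),int(205/s),int(390/s))
E
```

```text
(490, 370) (array([85, 80, 76], dtype=uint8), array([107,  27,  85], dtype=uint8))
(425, 290) (array([118, 116, 112], dtype=uint8), array([100,  13, 118], dtype=uint8))
(362, 330) (array([20, 21, 19], dtype=uint8), array([75, 24, 21], dtype=uint8))
(250, 450) (array([128, 128, 129], dtype=uint8), array([  0,   2, 129], dtype=uint8))
[[     0      0    512    384 196315]
 [   222    205     21     20    293]] [[255.53437078 191.46577694]
 [232.47098976 214.43003413]]
(384, 736, 3) (581, 763, 3)
192 208 131 249
```

View pics/a.png

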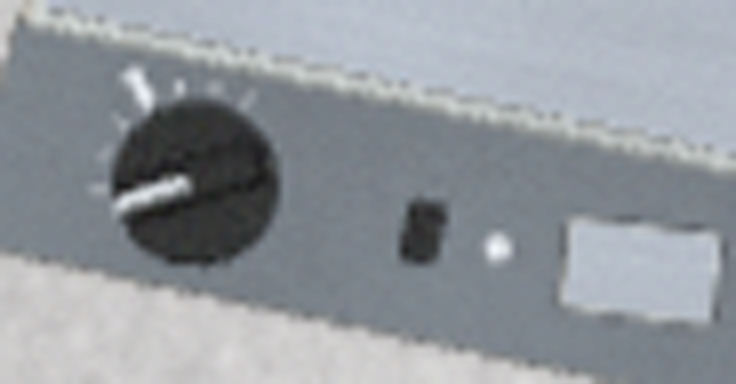

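View pics/b.png

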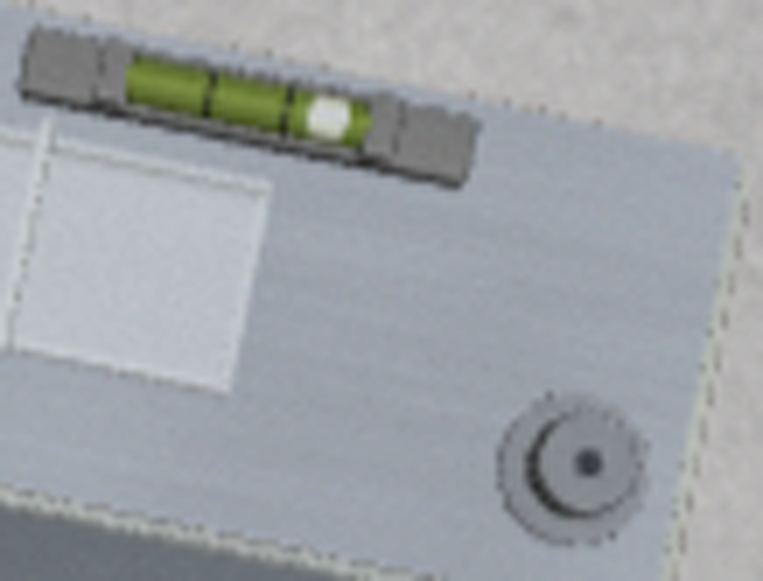

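Crop a shows the disc at (195,182), the pointer from (188,184) to (120,208) and the long mark at (138,88). In crop b the foot top centre is (589,463), the skirt centre (573,468), the rings are at x 209 and 288, and the bubble is at the foot's end.

```bash
python3 - <<'E'
from h import *
f=grab_frame("top")
A=lambda x,y,z: ray(f,(x+.5)/8-.5+208,(y+.5)/8-.5+192,z)
B=lambda x,y,z: ray(f,(x+.5)/7-.5+249,(y+.5)/7-.5+131,z)
r=np.round
e1,e2=A(30,12,68),A(735,160,68); l1,l2=B(25,62,95),B(475,152,95)
yaw=lambda a,b: np.arctan2(-(a-b)[0],(a-b)[1])
print("yaw",yaw(e1,e2),yaw(l1,l2), np.linalg.norm(l1-l2))
ft,fs=B(589,463,115),B(573,468,85); print("foot",r(ft,1),r(fs,1))
d=A(195,182,75); print("dial disc",r(d,1), "skirt z ref")
pt,pi=A(120,208,104),A(188,184,104); lm=A(138,88,66)
print("pointer",r(pt,1),r(pi,1),"mark",r(lm,1))
y=yaw(ft*0+d,fs); # line dial->foot: unit vec (95? )
v=(fs-d)[:2]; print("dist",np.linalg.norm(v),"exp",np.hypot(95,240),"yaw from pts",np.arctan2(v[1],v[0])-np.arctan2(-240,95))
for q,o in((pt,pi),(lm,d),(pt,d)):
    w=(q-o)[:2]; print("world ang",np.arctan2(w[1],w[0]))
E
```

```text
yaw -0.19108067584891553 -0.18296342855338116 169.27216788490674
foot [ 524.  -193.6  115. ] [ 524.3 -192.6   85. ]
dial disc [477.2  60.7  75. ] skirt z ref
pointer [467.7  82.6 104. ] [475.5  61.4 104. ] mark [507.8  80.4  66. ]
dist 257.62892059591314 exp 258.11818998280614 yaw from pts -0.19303484789412373
world ang 1.926167049707121
world ang 0.571933663427268
world ang 1.9806157884871995
```

>>> drive_tool --targets '[0.471,-0.526,0.02,0,0,-1.593,0.6,0.471,-0.526,0.02,0,0,-1.593,0.6,0.471,-0.526,0.02,0,0,-1.593,0.6,0.471,-0.526,0.02,0,0,-1.593,0.6,0.471,-0.526,0.02,0,0,-1.593,0.6,0.471,-0.526,0.02,0,0,-1.593,0.6,0.471,-0.526,0.02,0,0,-1.593,0.6,0.471,-0.526,0.02,0,0,-1.593,0.6,0.471,-0.526,0.02,0,0,-1.593,0.6,0.471,-0.526,0.02,0,0,-1.593,0.6,0.471,-0.526,0.02,0,0,-1.593,0.6,0.471,-0.526,0.02,0,0,-1.593,0.6]' --force 40

```text
clock: 1.2
eef_pos: [397.9, -127.9, 289.9]
tcp_rot: [3.141, 0.0, 1.839]
contact_force: [0.6, -1.4, 0.1]
opening: 0.599
```

>>> drive_tool --targets '[0.161,0.126,0.08,0,0,-0.087,0.6,0.161,0.126,0.08,0,0,-0.087,0.6,0.161,0.126,0.08,0,0,-0.087,0.6,0.161,0.126,0.08,0,0,-0.087,0.6,0.161,0.126,0.08,0,0,-0.087,0.6,0.161,0.126,0.08,0,0,-0.087,0.6,0.161,0.126,0.08,0,0,-0.087,0.6,0.161,0.126,0.08,0,0,-0.087,0.6,0.161,0.126,0.08,0,0,-0.087,0.6]'

```text
clock: 1.95
eef_pos: [477.3, 57.4, 210.0]
tcp_rot: [-3.141, 0.0, 1.92]
contact_force: [0.9, -0.8, 0.2]
opening: 0.599
```

```bash
python3 - <<'E'
from h import *
s=sense(); print(s["eef_pos"],s["tcp_rot"],s["contact_force"],s["opening"])
y=s["tcp_rot"][2]; d=np.array([477,61])-s["eef_pos"][:2]
print("tool dx dy",d@[np.cos(y),np.sin(y)],d@[np.sin(y),-np.cos(y)],"wz",-(1.926-y))
E
```

```text
[477.2687811   57.43206915 210.00569063] [-3.14121708e+00  2.46362218e-04  1.91965992e+00] [ 0.88017033 -0.84479681  0.16703016] 0.5993999357272561
tool dx dy 3.444882501997401 0.967035863695572 wz -0.006340080992297548
```

>>> drive_tool --targets '[0.0034,0.001,0.03,0,0,-0.006,0.6,0.0034,0.001,0.058,0,0,-0.006,0.6,0.0034,0.001,0.058,0,0,-0.006,0.6,0.0034,0.001,0.058,0,0,-0.006,0.05,0.0034,0.001,0.058,0,0,-0.006,0.05,0.0034,0.001,0.058,0,0,-0.006,0.05,0.0034,0.001,0.058,0,0,-0.006,0.05,0.0034,0.001,0.058,0,0,-0.006,0.05,0.0034,0.001,0.058,0,0,-0.006,0.05,0.0034,0.001,0.058,0,0,-0.006,0.05]' --force 30

```text
clock: 2.78
eef_pos: [478.0, 61.3, 153.5]
tcp_rot: [3.14, 0.001, 1.926]
contact_force: [-2.2, -4.2, 6.8]
opening: 0.16
```

>>> drive_tool --targets '[0,0,-0.003,0,0,0,0.05,0,0,-0.003,0,0,0.11,0.05,0,0,-0.003,0,0,0.22,0.05,0,0,-0.003,0,0,0.34,0.05,0,0,-0.003,0,0,0.46,0.05,0,0,-0.003,0,0,0.58,0.05,0,0,-0.003,0,0,0.7,0.05,0,0,-0.003,0,0,0.82,0.05,0,0,-0.003,0,0,0.94,0.05,0,0,-0.003,0,0,1.06,0.05,0,0,-0.003,0,0,1.18,0.05,0,0,-0.003,0,0,1.29,0.05]'

```text
clock: 3.78
eef_pos: [476.5, 61.8, 154.8]
tcp_rot: [-3.14, 0.001, 0.629]
contact_force: [-0.7, 2.6, -12.4]
opening: 0.153
```

>>> drive_tool --targets '[0,0,0,0,0,0.08,0.05,0,0,0,0,0,0.08,0.05,0,0,0,0,0,0.08,0.05,0,0,0,0,0,0.08,0.05]'

```text
clock: 4.12
eef_pos: [476.6, 61.9, 154.8]
tcp_rot: [-3.14, 0.001, 0.558]
contact_force: [-4.5, 4.3, -7.7]
opening: 0.154
```

>>> drive_tool --targets '[0,0,0,0,0,0,0.55,0,0,0,0,0,0,0.55,0,0,0,0,0,0,0.55,0,0,-0.03,0,0,0,0.6,0,0,-0.07,0,0,0,0.7,0.06,0.08,-0.07,0,0,0,0.7,0.1,0.13,-0.07,0,0,0,0.75,0.1,0.13,-0.07,0,0,0,0.75,0.1,0.13,-0.07,0,0,0,0.75,0.1,0.13,-0.07,0,0,0,0.75]'

```text
clock: 4.95
eef_pos: [637.8, 1.6, 226.1]
tcp_rot: [3.137, -0.006, 0.555]
contact_force: [-0.9, 0.5, -0.2]
opening: 0.752
```

```bash
python3 - <<'E'
from h import *
f=grab_frame("top"); c=f["color"]; s=sense(); print(s["eef_pos"],s["tcp_rot"],s["opening"])
a=cv2.convertScaleAbs(cv2.resize(c[115:240,200:350],None,fx=5,fy=4.8,interpolation=cv2.INTER_CUBIC),alpha=1.6)
a=cv2.convertScaleAbs(cv2.resize(c[120:240,200:355],None,fx=5,fy=5,interpolation=cv2.INTER_CUBIC),alpha=1.6)
cv2.imwrite("pics/c.png",a)
y=s["tcp_rot"][2]; d=np.array([524.2,-193.1])-s["eef_pos"][:2]
print("tool dx dy",d@[np.cos(y),np.sin(y)],d@[np.sin(y),-np.cos(y)])
E
```

```text
[634.54420515   2.59253024 225.27986005] [ 3.13920095e+00 -2.97614467e-03  5.54868881e-01] 0.7502369998985223
tool dx dy -196.8862708830253 108.19984444318408
```

View pics/c.png

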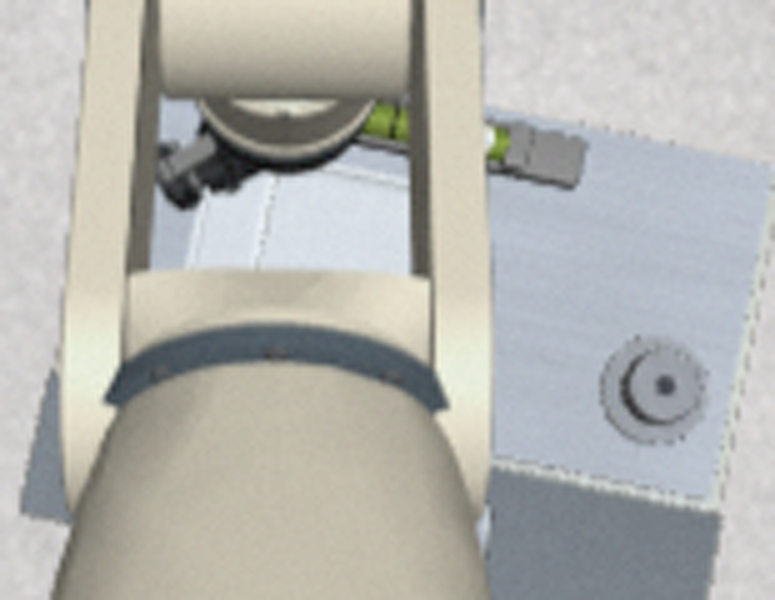

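The arm hides the dial from the top camera, so I'll move over the foot and look again.

>>> drive_tool --targets '[-0.197,0.108,0.01,0,0,0,0.75,-0.197,0.108,0.01,0,0,0,0.75,-0.197,0.108,0.01,0,0,0,0.75,-0.197,0.108,0.01,0,0,0,0.75,-0.197,0.108,0.01,0,0,0,0.75,-0.197,0.108,0.01,0,0,0,0.75,-0.197,0.108,0.01,0,0,0,0.75,-0.197,0.108,0.01,0,0,0,0.75,-0.197,0.108,0.01,0,0,0,0.75,-0.197,0.108,0.01,0,0,0,0.75]'

```text
clock: 5.83
eef_pos: [521.2, -190.5, 215.0]
tcp_rot: [3.141, -0.001, 0.557]
contact_force: [-0.4, -0.2, 0.3]
opening: 0.755
```

```bash
python3 - <<'E'
from h import *
f=grab_frame("top"); c=f["color"]; s=sense(); print(s["eef_pos"],s["tcp_rot"],s["opening"])
a=cv2.convertScaleAbs(cv2.resize(c[120:240,200:355],None,fx=5,fy=5,interpolation=cv2.INTER_CUBIC),alpha=1.6)
cv2.imwrite("pics/d.png",a)
y=s["tcp_rot"][2]; d=np.array([524.2,-193.1])-s["eef_pos"][:2]
print("tool dx dy",d@[np.cos(y),np.sin(y)],d@[np.sin(y),-np.cos(y)])
E
```

```text
[ 521.23171835 -190.44310479  214.9125729 ] [ 3.14134311e+00 -4.12405514e-04  5.57481123e-01] 0.7426971104165501
tool dx dy 1.113223925386881 3.8249863492571397
```

View pics/d.png

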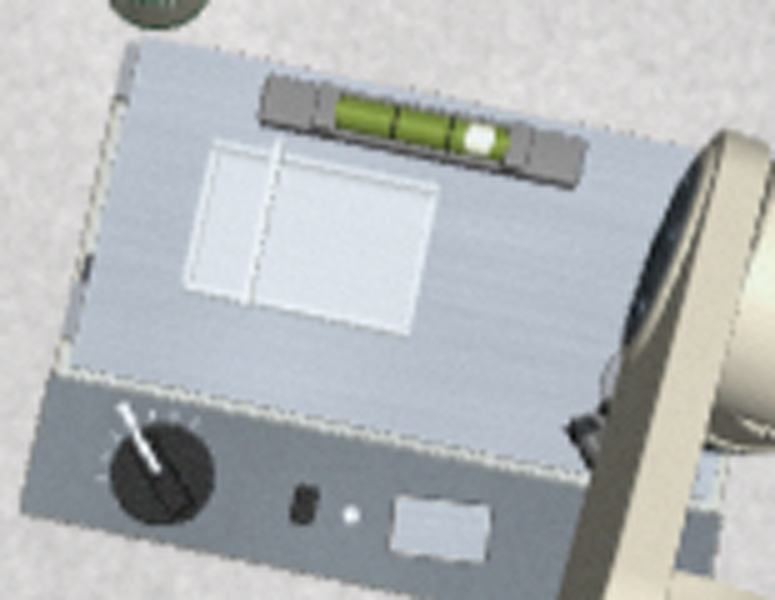

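The pointer line, (155,470) to (122,405), runs onto the long mark. The level is in plain view: rings at x 394 and 450, bubble at 480. Next I'll grip the foot.

>>> drive_tool --targets '[0.001,0.004,0.02,0,0,0,0.75,0.001,0.004,0.045,0,0,0,0.75,0.001,0.004,0.051,0,0,0,0.75,0.001,0.004,0.051,0,0,0,0.75,0.001,0.004,0.051,0,0,0,0.3,0.001,0.004,0.051,0,0,0,0.3,0.001,0.004,0.051,0,0,0,0.3,0.001,0.004,0.051,0,0,0,0.3,0.001,0.004,0.051,0,0,0,0.3,0.001,0.004,0.051,0,0,0,0.3,0.001,0.004,0.051,0,0,0,0.3]' --force 40

```text
clock: 6.8
eef_pos: [523.1, -193.0, 164.6]
tcp_rot: [-3.139, -0.0, 0.555]
contact_force: [-2.7, 9.5, 1.6]
opening: 0.407
```

>>> drive_tool --targets '[0,0,0.003,0,0,0,0.3,0,0,0.006,0,0,0,0.3,0,0,0.0065,0,0,0,0.3,0,0,0.0065,0,0,0,0.3,0,0,0.0065,0,0,0,0.3]'

```text
clock: 7.22
eef_pos: [523.1, -193.3, 160.0]
tcp_rot: [-3.14, -0.0, 0.555]
contact_force: [-9.7, 9.6, 24.8]
opening: 0.406
```

Force rose to 25 N after 4.6 mm, so the foot is on its stop. I'll turn it 0.5 rad counter-clockwise and measure the bubble.

>>> drive_tool --targets '[0,0,0,0,0,-0.1,0.3,0,0,0,0,0,-0.2,0.3,0,0,0,0,0,-0.3,0.3,0,0,0,0,0,-0.4,0.3,0,0,0,0,0,-0.5,0.3,0,0,0,0,0,-0.5,0.3,0,0,0,0,0,-0.5,0.3,0,0,0,0,0,-0.5,0.3,0,0,0,0,0,-0.5,0.3,0,0,0,0,0,-0.5,0.3,0,0,0,0,0,-0.5,0.3,0,0,0,0,0,-0.5,0.3]'

```text
clock: 8.22
eef_pos: [523.8, -194.0, 160.2]
tcp_rot: [3.141, -0.001, 1.056]
contact_force: [-7.1, 5.3, 21.5]
opening: 0.405
```

>>> drive_tool --targets '[0,0,0,0,0,0,0.3,0,0,0,0,0,0,0.3,0,0,0,0,0,0,0.3,0,0,0,0,0,0,0.3,0,0,0,0,0,0,0.3,0,0,0,0,0,0,0.3,0,0,0,0,0,0,0.3,0,0,0,0,0,0,0.3]'

```text
clock: 8.88
eef_pos: [523.8, -194.0, 160.2]
tcp_rot: [3.141, -0.001, 1.056]
contact_force: [-8.1, 5.9, 22.7]
opening: 0.404
```

```bash
cat > bub.py <<'E'
from h import *
import sys
f=grab_frame("top"); c=f["color"][125:165,245:325]; s=sense(); print(s["clock"],s["eef_pos"],s["tcp_rot"][2],s["contact_force"],s["opening"])
cv2.imwrite(f"pics/{sys.argv[1]}.png",cv2.convertScaleAbs(cv2.resize(c,None,fx=9,fy=9,interpolation=cv2.INTER_CUBIC),alpha=1.5))
h=cv2.cvtColor(c,cv2.COLOR_BGR2HSV); green=((h[...,1]>110)&(h[...,0]>22)&(h[...,0]<50)).astype(np.uint8)
v,u=np.nonzero(green); p=np.polyfit(u,v,1)
# intensity profile along the vial's centre line
x=np.arange(u.min()-1,u.max()+1.01,0.5).astype(np.float32)
prof=np.mean([cv2.remap(c,x[None],np.polyval(p,x).astype(np.float32)[None]+o,cv2.INTER_LINEAR)[0] for o in(-1,0,1)],0)
b=prof[:,0]; g=prof[:,1]
w=np.clip(b-90,0,None); print("bubble u",(w*x).sum()/w.sum(),"ends",u.min(),u.max())
print([(float(a),int(q),int(r)) for a,q,r in zip(x,b,g)])
E
python3 bub.py e
```

```text
8.9333 [ 523.79015125 -194.00290406  160.15811063] 1.055712495524965 [-7.51992567  6.5438624  22.03628222] 0.4027958417873259
bubble u 39.27734877734877 ends 23 56
[(22.0, 58, 90), (22.5, 50, 92), (23.0, 43, 95), (23.5, 42, 95), (24.0, 42, 95), (24.5, 43, 95), (25.0, 43, 95), (25.5, 43, 96), (26.0, 43, 96), (26.5, 43, 96), (27.0, 44, 95), (27.5, 43, 95), (28.0, 43, 95), (28.5, 43, 95), (29.0, 43, 95), (29.5, 44, 96), (30.0, 45, 96), (30.5, 44, 97), (31.0, 44, 97), (31.5, 44, 96), (32.0, 44, 95), (32.5, 41, 87), (33.0, 37, 78), (33.5, 35, 70), (34.0, 32, 65), (34.5, 38, 80), (35.0, 43, 96), (35.5, 52, 99), (36.0, 61, 102), (36.5, 96, 122), (37.0, 130, 142), (37.5, 137, 145), (38.0, 144, 147), (38.5, 143, 147), (39.0, 144, 148), (39.5, 144, 148), (40.0, 144, 148), (40.5, 143, 148), (41.0, 142, 146), (41.5, 123, 136), (42.0, 104, 126), (42.5, 71, 109), (43.0, 44, 95), (43.5, 43, 90), (44.0, 42, 84), (44.5, 37, 73), (45.0, 34, 64), (45.5, 40, 82), (46.0, 45, 98), (46.5, 44, 97), (47.0, 44, 96), (47.5, 43, 96), (48.0, 44, 96), (48.5, 43, 96), (49.0, 44, 96), (49.5, 44, 97), (50.0, 45, 98), (50.5, 45, 98), (51.0, 45, 97), (51.5, 44, 96), (52.0, 43, 95), (52.5, 43, 96), (53.0, 44, 97), (53.5, 44, 96), (54.0, 45, 96), (54.5, 44, 96), (55.0, 44, 96), (55.5, 50, 95), (56.0, 57, 94), (56.5, 73, 92), (57.0, 88, 91)]
```

View pics/e.png

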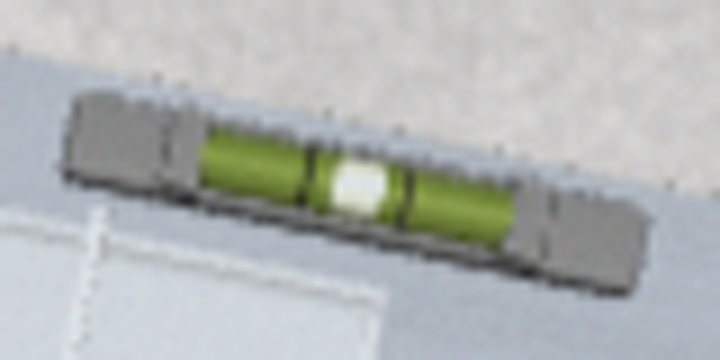

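The bubble sits at u≈39.3, between rings at 33.9 and 45.0. I'll press 0.5 mm further as a stop check, let it settle, and measure again.

>>> drive_tool --targets '[0,0,0.0005,0,0,0,0.3,0,0,0.0005,0,0,0,0.3,0,0,0.0005,0,0,0,0.3,0,0,0.0005,0,0,0,0.3,0,0,0.0005,0,0,0,0.3,0,0,0.0005,0,0,0,0.3,0,0,0.0005,0,0,0,0.3,0,0,0.0005,0,0,0,0.3,0,0,0.0005,0,0,0,0.3,0,0,0.0005,0,0,0,0.3,0,0,0.0005,0,0,0,0.3,0,0,0.0005,0,0,0,0.3]'

```text
clock: 9.93
eef_pos: [523.8, -194.0, 160.0]
tcp_rot: [3.141, -0.001, 1.056]
contact_force: [-9.2, 6.0, 25.2]
opening: 0.408
```

```bash
python3 bub.py f2 | head -2
```

```text
9.9833 [ 523.84291298 -194.01752352  160.02305075] 1.0557401734032505 [-10.32680163   6.72701576  26.06818344] 0.40715205902479124
bubble u 38.82681940700809 ends 23 56
```

>>> drive_tool --targets '[0,0,0,0,0,0.09,0.3,0,0,0,0,0,0.09,0.3,0,0,0,0,0,0.09,0.3,0,0,0,0,0,0.09,0.3,0,0,0,0,0,0.09,0.3,0,0,0,0,0,0.09,0.3,0,0,0,0,0,0.09,0.3,0,0,0,0,0,0.09,0.3,0,0,0,0,0,0.09,0.3,0,0,0,0,0,0.09,0.3,0,0,0,0,0,0.09,0.3,0,0,0,0,0,0.09,0.3]'

```text
clock: 10.98
eef_pos: [523.7, -193.9, 160.0]
tcp_rot: [3.141, -0.001, 0.965]
contact_force: [-10.0, 6.7, 26.9]
opening: 0.407
```

```bash
python3 bub.py g1 | head -2
```

```text
11.0333 [ 523.69497351 -193.91435089  160.00531179] 0.9654650075782261 [-9.07603425  5.76813054 26.49386833] 0.4063258887657304
bubble u 39.28072983354673 ends 23 56
```

>>> drive_tool --targets '[0,0,0,0,0,0,0.3,0,0,0,0,0,0,0.3,0,0,0,0,0,0,0.3,0,0,0,0,0,0,0.3,0,0,0,0,0,0,0.3,0,0,0,0,0,0,0.3,0,0,0,0,0,0,0.3,0,0,0,0,0,0,0.3,0,0,0,0,0,0,0.3,0,0,0,0,0,0,0.3,0,0,0,0,0,0,0.3,0,0,0,0,0,0,0.3]'

```text
clock: 12.03
eef_pos: [523.6, -193.9, 160.0]
tcp_rot: [3.141, -0.001, 0.965]
contact_force: [-10.0, 6.7, 26.9]
opening: 0.404
```

```bash
python3 bub.py g2; python3 - <<'E'
from h import *
f=grab_frame("top"); c=f["color"]
a=cv2.convertScaleAbs(cv2.resize(c[120:240,200:355],None,fx=5,fy=5,interpolation=cv2.INTER_CUBIC),alpha=1.6)
cv2.imwrite("pics/h.png",a)
E
```

```text
12.0833 [ 523.65297768 -193.9141504   159.99203764] 0.965431237419121 [-9.77548227  5.88394567 26.30708435] 0.40560453067560587
bubble u 39.29887218045113 ends 23 56
[(22.0, 58, 91), (22.5, 50, 93), (23.0, 43, 95), (23.5, 43, 96), (24.0, 45, 97), (24.5, 44, 95), (25.0, 43, 95), (25.5, 44, 96), (26.0, 45, 97), (26.5, 45, 97), (27.0, 44, 97), (27.5, 44, 97), (28.0, 44, 96), (28.5, 44, 95), (29.0, 43, 95), (29.5, 43, 95), (30.0, 42, 95), (30.5, 44, 96), (31.0, 46, 98), (31.5, 45, 97), (32.0, 45, 96), (32.5, 42, 88), (33.0, 38, 79), (33.5, 36, 71), (34.0, 35, 65), (34.5, 39, 81), (35.0, 44, 96), (35.5, 53, 99), (36.0, 62, 103), (36.5, 97, 123), (37.0, 131, 143), (37.5, 138, 146), (38.0, 144, 148), (38.5, 144, 148), (39.0, 144, 148), (39.5, 144, 149), (40.0, 145, 149), (40.5, 144, 149), (41.0, 144, 148), (41.5, 126, 138), (42.0, 107, 127), (42.5, 74, 111), (43.0, 43, 96), (43.5, 42, 90), (44.0, 39, 84), (44.5, 38, 74), (45.0, 36, 64), (45.5, 40, 81), (46.0, 44, 97), (46.5, 44, 97), (47.0, 45, 97), (47.5, 44, 97), (48.0, 44, 96), (48.5, 44, 96), (49.0, 44, 97), (49.5, 45, 97), (50.0, 45, 98), (50.5, 45, 97), (51.0, 46, 98), (51.5, 44, 97), (52.0, 43, 96), (52.5, 43, 96), (53.0, 43, 97), (53.5, 43, 96), (54.0, 44, 96), (54.5, 45, 97), (55.0, 46, 98), (55.5, 51, 96), (56.0, 56, 94), (56.5, 72, 93), (57.0, 87, 91)]
```

View pics/h.png

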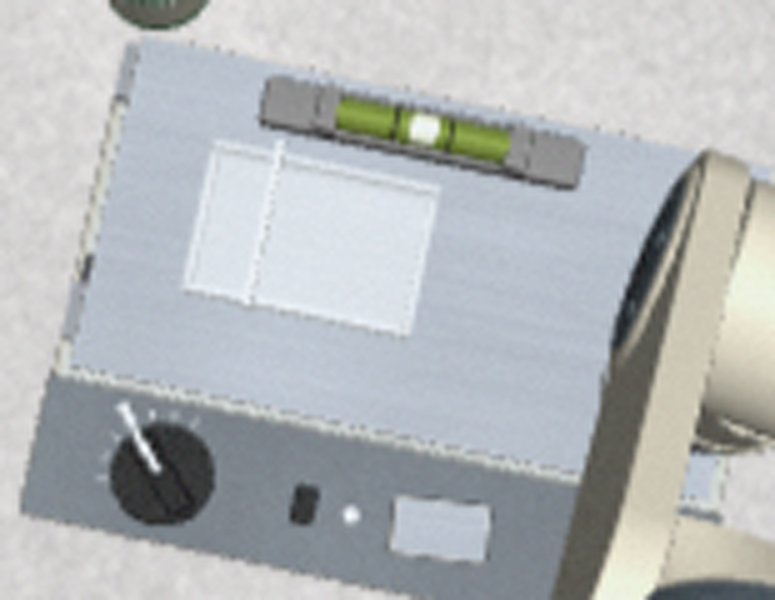

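The bubble at (424,129) lies midway between the rings at 397 and 450 and has stopped moving. The dial is on the long mark and the block is where it was.

```bash
python3 -c "from rig import sign_off; print(sign_off())"
```

```text
the job is handed in; nothing more can be done
None
```

The job is handed in at about 12 s of the 45 s limit. The dial is on the long mark, and the arm is still holding the foot pressed down with the bubble centred. The hand-in gave no verdict.

- **Dial:** I turned it clockwise by about 1.37 rad. From the gripper's yaw it now stands at about 2.39 rad, and the pictures show the pointer line on the long mark.
- **Foot:** I gripped it and pressed it down onto its stop. The push now reads about 26 N, well over the 5 N the spring needs. The tool itself moved down 4.6 mm, and there is no direct reading of the plate's tilt.
- **Bubble:** I turned the foot 0.5 rad counter-clockwise, pressed 0.5 mm further as a stop check, and then turned it 0.09 rad back. The extra press coincided with a 1.2 mm drift of the bubble, probably because it was still settling. The bubble then lay about 0.4 mm from the middle of the rings and moved less than 0.1 mm over the next second.
- **Bystanders:** the block and bottle looked unmoved in the last picture. I did not check the other items at the end, but the arm never came near them.

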